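# Scan a medicine carton on the sloped rest

### The job

Lay the white and blue medicine carton lengthwise on the sloped rest, bar code outward and its lower end at the ledge, and let go of it. Then draw the yellow scanner up out of its holder, tilt it and hold it in the air with its window looking squarely at the middle of the bar code from about 8 cm away; finish while still holding it there, still and touching nothing else. Leave the other things on the counter where they are.

Things in the scene. Friction and masses are not known exactly. Their poses are not given: they have to be found in the camera images.
- carton: white medicine carton with blue ends, 100 mm (x) x 56 mm (y) x 34 mm high (z), about 0.1 kg, lying on the counter with its black bar code upward. Origin: centre of its underside; z points out of the face that carries the code
- carton_code (a point): the centre of the bar code, in the middle of the carton's top face, 34 mm above the carton's origin
- rest: fixed metal foot and post of the sloped carton rest; foot plate 140 x 100 x 10 mm on the counter. Origin: centre of the underside of the foot; its -x side (the low end of the slope) faces roughly towards the robot
- rest_board: fixed grey sloping board of the rest, 46 mm wide (narrower than the carton), inclined 35 degrees, 115 mm long above an 18 mm high ledge across its low end. Origin: on its upper face at the foot of the ledge, mid-width, 50 mm above the counter; x runs up the slope, y level across it, z square out of the face. A carton lying lengthwise against the ledge has its origin at x = 50 mm, y = z = 0 here
- holder: fixed grey square sleeve, open at the top, on a black foot 110 x 90 x 6 mm. Sleeve outside 54 (x) x 48 (y) mm, rim 57 mm above the counter, walls 4 mm, inner floor 6 mm above the counter. Origin: centre of its underside; z up
- scanner: yellow stick-shaped hand scanner, 140 mm long, 0.14 kg, standing loose, window down, in the holder (3 mm play). Head 40 (x) x 34 (y) x 48 mm long with a red window in its end; above it the straight handle, 28 (x) x 26 (y) mm, to the top. Origin: centre of the window; z points along the handle away from the window (it looks along -z)
- scanner_grip (a point): point on the axis of the scanner's handle 105 mm from the window (35 mm below the handle's top end)
- amber_bottle: bystander, to be left alone: amber glass bottle, 48 mm across, 105 mm tall. Origin: centre of its underside
- white_jar: bystander, to be left alone: white jar with green cap and yellow label, 54 mm across, 70 mm tall. Origin: centre of its underside
- orange_pack: bystander, to be left alone: plain orange pack, 75 x 50 x 30 mm. Origin: centre of its underside
- blue_pack: bystander, to be left alone: pale blue and white pack, 100 x 60 x 28 mm. Origin: centre of its underside
- pill_tray: bystander, to be left alone: low blue two-compartment tray, 120 x 160 x 18 mm. Origin: centre of its underside
- dose_cup: bystander, to be left alone: small yellow cup, 38 mm across, 35 mm tall. Origin: centre of its underside

How it is judged:
On the way, in this order (a step that is already met when the one before it is completed fails the run):
1. the carton lies lengthwise on the sloped board, code outward, low end at the ledge, let go and at rest, the scanner still in its holder (x of carton in the frame of rest_board between 0.043 and 0.072 m and y of carton in the frame of rest_board between -0.015 and 0.015 m and z of carton in the frame of rest_board below 0.006 m and z of carton_code in the frame of rest_board above 0.028 m and angle between the z axis of carton and the z axis of rest_board, either way round below 0.12 rad and angle between the x axis of carton and the x axis of rest_board, either way round below 0.2 rad and contact force between carton and rest_board above 0.1 N and contact force between carton and the fingers below 0.05 N and linear speed of carton below 0.02 m/s and z of scanner in the frame of holder below 0.03 m), for 0.3 s.
2. the scanner is held clear above its holder (z of scanner in the frame of holder above 0.058 m and contact force between scanner and the fingers above 1 N and contact force between scanner and holder below 0.05 N), for 0.1 s.
At the end, for the whole second after the job is handed in: Carton alone on the board: flat, code outward, lengthwise, within 15 mm of mid-width, low end within 20 mm of the ledge. Scanner held still by the fingers alone, over 120 mm up, within 15 degrees of square to the code, window 45 to 120 mm from it and within 22 mm of its middle (x of carton in the frame of rest_board between 0.043 and 0.072 m and y of carton in the frame of rest_board between -0.015 and 0.015 m and z of carton in the frame of rest_board below 0.006 m and z of carton_code in the frame of rest_board above 0.028 m and angle between the z axis of carton and the z axis of rest_board, either way round below 0.12 rad and angle between the x axis of carton and the x axis of rest_board, either way round below 0.2 rad and contact force between carton and rest_board above 0.1 N and contact force between carton and the fingers below 0.05 N and x of scanner in the frame of carton_code between -0.022 and 0.022 m and y of scanner in the frame of carton_code between -0.022 and 0.022 m and z of scanner in the frame of carton_code between 0.045 and 0.12 m and contact force between scanner and holder below 0.05 N and contact force between scanner and rest below 0.05 N and contact force between scanner and carton below 0.05 N and contact force between scanner and the fingers above 1 N and height (world z) of scanner above 0.12 m and angle between the z axis of scanner and the z axis of carton, either way round below 0.26 rad and z of scanner_grip in the frame of carton_code above 0.13 m and linear speed of scanner below 0.03 m/s and angular speed of scanner below 0.2 rad/s); the arm keeps its last pose, push and grip.
It fails at once if a bystander was pushed more than 30 mm or tipped over (distance of any of amber_bottle, white_jar, orange_pack, blue_pack, pill_tray, dose_cup from where it was at the start of the episode above 0.03 m or angle between any of amber_bottle, white_jar, orange_pack, blue_pack, pill_tray, dose_cup's own z axis and vertical above 0.6 rad).
It also fails if it takes over 58 s, if anything falls off the work surface, if the arm or the gripper's body presses on something with over 40 N, if the wrist force passes 120 N, or if a joint passes its speed limit or range.

### The arm

A 6-joint arm with a two-finger parallel gripper is mounted at the origin on the work surface. World frame = base frame: x ahead of the robot, y to its left, z up, the work surface at z = 0. Lengths are in m, angles in rad, forces in N, time in s.
With the tool pointing down it reaches from about 0.35 to 0.875 m from the base axis. Payload 4.2 kg.
Tool frame: the origin (TCP) lies between the finger pads; the fingertips stand 14 mm ahead of it and the grasp point (between the pads) lies 5 mm behind it (arm.finger_overhang is the distance from the TCP to the fingertips, in m); z points along the fingers, y is the line along which they close (so a half turn about z gives the same grasp; the last joint's range is limited). The gripper opens to 87 mm and grips with 3 to 60 N. Pads are 19 mm wide; open, the fingers measure 117 mm over their backs; the gripper's body (75 mm by 190 mm) begins 51 mm behind the grasp point.
Start: joints at [-0.911, 0.385, 0.008, 0, -1.194, -0.259], TCP at [0.244, -0.575, 0.237] pointing down, gripper open.
Joint ranges: [-3.14, 3.14], [-1.21, 2.06], [-1.07, 1.41], [-3.16, 2.05], [-2.99, -0.16], [-3.1, 3.1]. Speed limits (rad/s): [2.79, 2.79, 3.14, 3.14, 3.14, 3.14].

### API

Orientations are given as a unit quaternion [x, y, z, w].
In Python, from cell import arm, imaging, order gives the robot as it stands. The module is installed in compiled form; this text tells all that it offers.
- The arm moves only by the tool servo_tool, never from a script. Its argument "steps" is a list of rows, each a list of 7 numbers: the shift along the tool's x, y, z each as a share of 30 cm, from -1 to 1, then the turn, a rotation vector about the tool's x, y, z each as a share of 360 degrees, from -1 to 1, then the opening in per cent of the stroke, from 0 (shut) to 100 (fully open). In form: [[dx, dy, dz, wx, wy, wz, jaw], ...]. A call has 1 to 5 rows; each row is the pose to reach, as a shift and turn from the pose commanded when the call began, along the tool's axes at that moment, turning the shorter way round; what a row does not reach only later rows make up. A row lasts 1/8 s, in which the tool goes at most 62.5 mm and 10.7 degrees, less where a joint would pass 70% of its speed; a pose out of reach is approached as far as the arm can. A call with a number of a shift or a turn outside -1 to 1 is refused whole. A call with a gripper value outside its range is refused whole. The fingers move at their own pace and stop on an object; the grip force is fixed at half the most. Time passes only in rows, so rows that repeat a pose let the fingers close. It gives the time, the measured TCP pose, the force, the opening and the grip force at its end, in the units of the state.
- arm.read_state(): the state, without advancing time (a new reading comes with each control period).
- imaging.snapshot(name): name is "side" or "top"; returns the picture (400x640x3 uint8, blue, green, red); there is no depth.
- imaging.camera_info(name): a dict with "fov_y" (degrees; the focal length in pixels is half the picture's height over the tangent of half this angle, whatever the lens; pixels are square), "cx", "cy" (the principal point, pixels), "cam_to_world" (4x4, takes a point from camera to world coordinates). Camera axes: x right, y up, looking along -z (the intrinsics and any distortion apply to the point x, -y, -z); pixel columns grow to the right and rows downward; lengths in m; the calibration is good to about 2 mm. A picture is of the moment at which its call begins. camera_info takes no time and is no camera call.
- order.hand_in(): hands the job in; it is judged then, once.
The state is a dict: "t": time; "joints": joint angles; "dq": joint speeds; "tau": joint torques, N m; "ee_pos": TCP position; "tool_rot": TCP orientation; "ft_force": force on the tool from outside, world axes, zero at the start; "ft_torque": the same for the moment, N m; "opening": opening from 0.0 (shut) to 1.0 (fully open); "finger_force": force on a finger pad.
Only numpy, scipy, OpenCV 4.12 (cv2) and the standard library are available. Lean on these libraries where they do the work, as an engineer would, in place of code of your own. Each camera call takes 0.05 s, during which the arm holds its last target. There are 200 camera calls.

## Working session

There is one attempt and no reset: what is moved stays moved. The work goes in short steps, Python scripts to look and compute and a tool call to move; the robot and the scene stay as the last step left them, time stands still between calls to the robot, and variables do not carry over. Pictures are saved under pics/ and viewed, at most 12 in all, crops included, and the job is handed in when it is done.

Besides the shell and the picture viewer there is one more tool, called after "Call:" as name(argument=value, ...), one argument or row to a line, values as JSON. servo_tool: Moves the arm, as the interface text tells. Shift numbers are shares of 30 cm and turn numbers shares of 360 degrees, none past 1 either way. Its arguments: {"type":"object","properties":{"steps":{"type":"array","items":{"type":"array","items":{"type":"number"}}}},"required":["steps"]}

```bash
mkdir -p pics; python3 - <<'E'
from cell import arm, imaging
import cv2, numpy as np
for n in("top","side"):
    cv2.imwrite(f"pics/{n}0.png",imaging.snapshot(n)); c=imaging.camera_info(n); print(n,{k:(np.round(v,4).tolist() if k=="cam_to_world" else v) for k,v in c.items()})
s=arm.read_state();print(s)
E
```

```text
top {'fov_y': 51.822410568247975, 'cx': 322.79962456412056, 'cy': 201.394287055153, 'cam_to_world': [[0.018, 0.9936, -0.1117, 0.4806], [-0.9998, 0.0179, -0.0021, -0.0108], [-0.0001, 0.1117, 0.9937, 1.2193], [0.0, 0.0, 0.0, 1.0]]}
side {'fov_y': 43.07272747263527, 'cx': 314.86310190938144, 'cy': 202.32752556424407, 'cam_to_world': [[-0.9499, 0.2218, -0.2201, 0.2737], [-0.3124, -0.6891, 0.6539, 0.9082], [-0.0066, 0.6899, 0.7239, 1.1226], [0.0, 0.0, 0.0, 1.0]]}
{'t': 0.1, 'joints': array([-9.11406698e-01,  3.85493502e-01,  6.74031959e-03, -4.29256660e-04,
       -1.19401718e+00, -2.58596119e-01]), 'dq': array([ 0.00079598, -0.00161098,  0.00256271,  0.00267086,  0.00167266,
       -0.00195488]), 'tau': array([-7.43054516e-04, -3.91688347e+01,  1.87935376e+01,  4.23186019e+00,
        1.35121500e-02, -6.90390516e-05]), 'ee_pos': array([ 0.24364812, -0.5749831 ,  0.23555279]), 'tool_rot': array([-1.98980479e-01,  9.80002936e-01,  9.73246135e-04, -2.58446635e-04]), 'ft_force': array([-1.02504224,  0.17396961, -0.19269578]), 'ft_torque': array([-0.00013291,  0.01664727, -0.02323979]), 'finger_force': 0.0, 'opening': 0.9974961305091503}
```

View pics/top0.png

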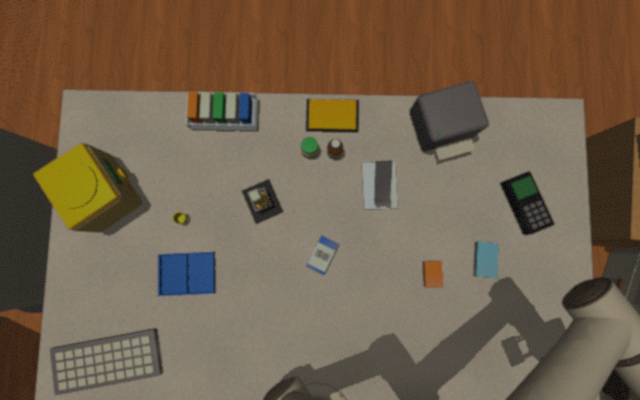

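View pics/side0.png

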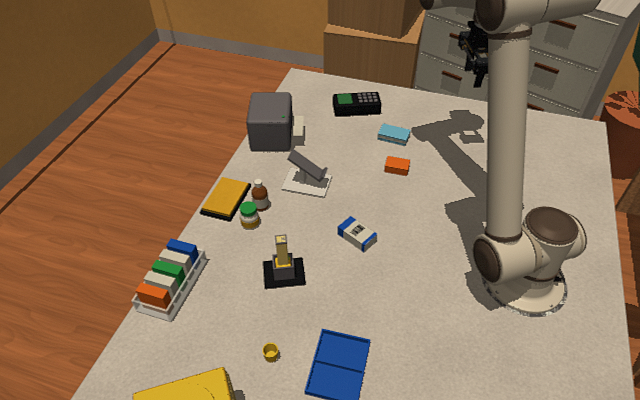

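The top view shows the carton at (322,254), the rest at (380,185) and the holder with the scanner at (262,201). The bottle and jar are at (335,148) and (310,148). In the side view the carton is at (357,233), the rest board at (308,170) and the scanner at (282,250).

```bash
cat > h.py <<'E'
import numpy as np, cv2
from cell import arm, imaging
from scipy.spatial.transform import Rotation as R
def cam(n):
    c=imaging.camera_info(n); return 200/np.tan(np.radians(c["fov_y"]/2)),c["cx"],c["cy"],np.array(c["cam_to_world"])
def ray(n,p):
    f,cx,cy,T=cam(n); p=np.atleast_2d(np.float64(p))
    d=np.c_[(p[:,0]-cx)/f,-(p[:,1]-cy)/f,-np.ones(len(p))]@T[:3,:3].T
    return T[:3,3],d
def onplane(n,p,z):
    o,d=ray(n,p); return o+d*((z-o[2])/d[:,2])[:,None]
def proj(n,X):
    f,cx,cy,T=cam(n); c=(np.atleast_2d(X)-T[:3,3])@T[:3,:3]
    return np.c_[cx+f*c[:,0]/-c[:,2],cy-f*c[:,1]/-c[:,2]]
def tri(pt,ps):
    o1,d1=ray("top",pt);o2,d2=ray("side",ps);A=np.c_[d1[0],-d2[0]];s=np.linalg.lstsq(A,o2-o1,rcond=None)[0]
    a,b=o1+d1[0]*s[0],o2+d2[0]*s[1]; return (a+b)/2,np.linalg.norm(a-b)
def blobs(n,img,roi,lo,hi,amin=8):
    x0,y0,x1,y1=roi; m=cv2.inRange(cv2.cvtColor(img[y0:y1,x0:x1],cv2.COLOR_BGR2HSV),lo,hi)
    cs=cv2.findContours(m,cv2.RETR_EXTERNAL,cv2.CHAIN_APPROX_NONE)[0]
    out=[]
    for c in cs:
        if cv2.contourArea(c)<amin: continue
        M=cv2.moments(c);out.append((np.array([M["m10"]/M["m00"]+x0,M["m01"]/M["m00"]+y0]),cv2.contourArea(c),cv2.boxPoints(cv2.minAreaRect(c))+[x0,y0]))
    return out
E
python3 - <<'E'
from h import *
t=cv2.imread("pics/top0.png");s=cv2.imread("pics/side0.png")
def crop(i,x,y,w,h,k): return cv2.resize(i[y:y+h,x:x+w],None,fx=k,fy=k,interpolation=cv2.INTER_CUBIC)
a=crop(t,230,140,180,140,4); cv2.imwrite("pics/c1.png",a)
b=np.hstack([crop(s,255,140,100,150,4),crop(s,325,205,100,150,4)[:600]]); cv2.imwrite("pics/c2.png",b)
for n,i,roi in(("top",t,(295,230,350,280)),("side",s,(330,210,385,255))):
    for c,ar,bx in blobs(n,i,roi,(100,110,40),(130,255,255)): print(n,"blue",c.round(1),ar,onplane(n,c,.034).round(4),onplane(n,bx,.034)[:,:2].round(4).tolist())
E
```

```text
top blue [325.5 241.1] 53.0 [[ 0.4993 -0.018   0.034 ]] [[0.4994, 0.0005], [0.5132, -0.0061], [0.4972, -0.0396], [0.4835, -0.033]]
side blue [367.9 239.9] 43.0 [[0.42   0.0164 0.034 ]] [[0.4377, 0.0508], [0.4183, -0.0224], [0.4034, -0.0142], [0.4231, 0.0583]]
side blue [344.7 224.9] 113.5 [[ 0.4962 -0.017   0.034 ]] [[0.5178, 0.0129], [0.5001, -0.0622], [0.4741, -0.0476], [0.4924, 0.0263]]
```

View pics/c1.png

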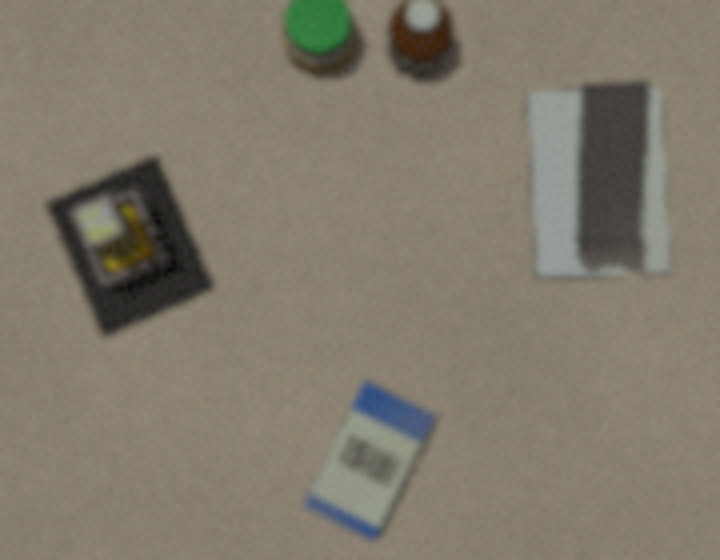

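View pics/c2.png

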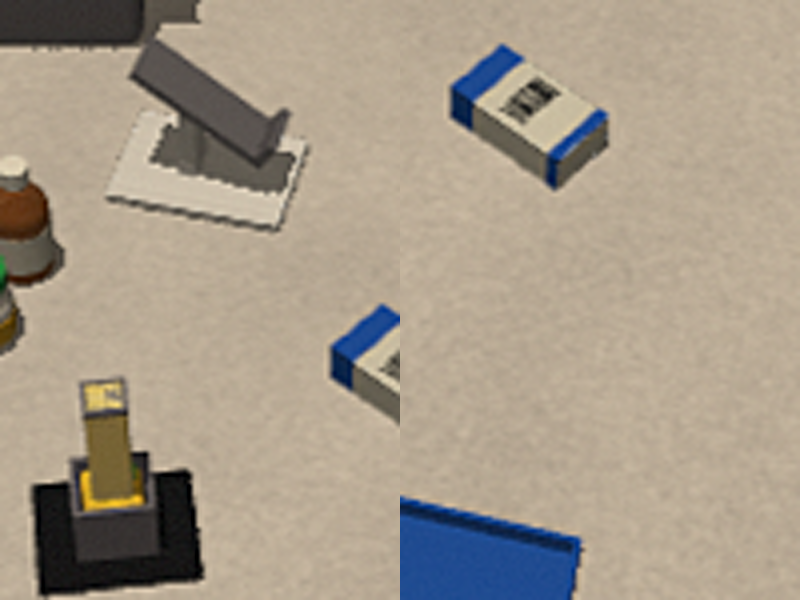

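The crops show the corners: carton top (367,381),(436,414),(378,538),(306,504) in c1. They also show the holder foot, the rest foot and the board edges. I'll turn these into poses.

```bash
python3 - <<'E'
from h import *
def C(p): return (np.float64(p)+.5)/4-.5+[230,140]
def S(p): return (np.float64(p)+.5)/4-.5+[255,140]
def S2(p): return (np.float64(p)+.5)/4-.5+[325,205]
def rep(name,P):
    e=np.diff(np.vstack([P,P[:1]]),axis=0)[:,:2]; print(name,"ctr",P.mean(0).round(4),"edges",np.linalg.norm(e,axis=1).round(3),"ang",np.degrees(np.arctan2(e[:,1],e[:,0])).round(1))
rep("carton top",onplane("top",C([(367,381),(436,414),(378,538),(306,504)]),.034))
rep("carton side",onplane("side",S2([(504,45),(608,118),(556,152),(452,88)])-[100,0],.034))
print("code top",onplane("top",C([(369,460)]),.034),"side",onplane("side",S2([(530,99)])-[100,0],.034))
rep("holder top",onplane("top",C([(48,205),(156,157),(213,286),(105,334)]),.006))
rep("holder side",onplane("side",S([(33,486),(190,471),(202,579),(41,595)]),.006))
rep("rest foot top",onplane("top",C([(528,92),(662,88),(670,271),(538,276)]),.010))
rep("rest foot side",onplane("side",S([(142,108),(308,146),(280,230),(107,198)]),.010))
for n,a,b in(("board hi L",(583,84),(130,75)),("board hi R",(648,83),(152,38)),("scanner top",(100,217),(104,397))): print(n,tri(C([a]),S([b])))
sh=np.sin(np.radians(35));top=.05+.115*sh
print("board top edge",onplane("top",C([(583,84),(648,83)]),top).round(4),onplane("side",S([(131,73),(153,39)]),top).round(4))
# board low edge upper face/ledge top corners
l=.05+.018*np.cos(np.radians(35))
print("ledge",onplane("top",C([(580,264),(642,268)]),l).round(4),onplane("side",S([(265,148),(288,110)]),l).round(4))
s=np.arange(4)
for p in([.52,0.1,.05],): print(proj("top",p))
E
```

```text
carton top ctr [ 0.4616 -0.0104  0.034 ] edges [0.055 0.097 0.057 0.097] ang [-114.5  155.7   66.   -25.4]
carton side ctr [ 0.4584 -0.0104  0.034 ] edges [0.098 0.049 0.091 0.056] ang [ 153.3   56.5  -21.8 -115.4]
code top [[ 0.4607927  -0.00839647  0.034     ]] side [[ 0.45820979 -0.01148417  0.034     ]]
holder top ctr [0.6151 0.1714 0.006 ] edges [0.088 0.106 0.087 0.106] ang [ -64.6 -154.7  115.2   25.7]
holder side ctr [0.6113 0.173  0.006 ] edges [0.108 0.09  0.106 0.09 ] ang [-155.3  114.3   24.7  -64.4]
rest foot top ctr [ 0.6687 -0.1757  0.01  ] edges [0.1   0.137 0.097 0.138] ang [ -87.2 -177.6   93.2    3.5]
rest foot side ctr [ 0.6638 -0.1732  0.01  ] edges [0.142 0.096 0.139 0.106] ang [179.3  94.    3.3 -84.7]
board hi L (array([ 0.7179967 , -0.15038998,  0.11387163]), np.float64(0.002986530990933499))
board hi R (array([ 0.7180368 , -0.19497428,  0.11428916]), np.float64(0.005719573887697889))
scanner top (array([0.61566212, 0.17069826, 0.14426655]), np.float64(0.0049575987988712275))
board top edge [[ 0.719  -0.1498  0.116 ]
 [ 0.7205 -0.1941  0.116 ]] [[ 0.7156 -0.1506  0.116 ]
 [ 0.7132 -0.1924  0.116 ]]
ledge [[ 0.601  -0.1546  0.0647]
 [ 0.5989 -0.1983  0.0647]] [[ 0.6116 -0.1551  0.0647]
 [ 0.6076 -0.2011  0.0647]]
[[283.99860232 232.96541575]]
```

```bash
cat >> h.py <<'E'
B=np.array([.623,-.1768,.05]); yaw=3.0; RB=R.from_euler("z",yaw,degrees=True)*R.from_euler("y",-35,degrees=True)
def down(yang): # tool pointing down, tool y at angle yang (deg)
    a=np.radians(yang); return R.from_matrix(np.c_[[-np.sin(a),np.cos(a),0],[np.cos(a),np.sin(a),0],[0,0,-1]])
def onboard(x,y,z): return B+RB.apply([x,y,z])
RT=R.from_matrix(RB.as_matrix()@np.diag([-1,1,-1.]))  # tool looking into board
def plan(P,Rt):
    s=arm.read_state(); R0=R.from_quat(s["tool_rot"]); d=R0.inv().apply(np.array(P)-s["ee_pos"]); w=(R0.inv()*Rt).as_rotvec()
    print("pos",s["ee_pos"].round(4),"t",round(s["t"],2),"open",round(s["opening"],3),"grip",round(s["finger_force"],1)); print("dist mm",np.round(np.linalg.norm(d)*1e3,1),"deg",np.degrees(np.linalg.norm(w)).round(1)); print("row",np.r_[d/.3,w/(2*np.pi)].round(3).tolist())
E
python3 -c "
from h import *
plan([.460,-.0105,.14],down(65))"
```

```text
pos [ 0.2436 -0.575   0.2356] t 0.1 open 0.997 grip 0.0
dist mm 612.0 deg 48.0
row [-1.398, 1.451, 0.321, 0.0, -0.0, 0.133]
```

Call:
servo_tool(
  steps=[
    [-0.7, 0.72, 0.1, 0, 0, 0.133, 100],
    [-0.7, 0.72, 0.1, 0, 0, 0.133, 100],
    [-0.7, 0.72, 0.1, 0, 0, 0.133, 100],
    [-0.7, 0.72, 0.1, 0, 0, 0.133, 100],
    [-0.7, 0.72, 0.1, 0, 0, 0.133, 100],
  ],
)

```text
t: 0.72
ee_pos: [0.3492, -0.3041, 0.2074]
tool_rot: [0.216, 0.976, 0.0, 0.0]
ft_force: [0.8, 0.8, 0.4]
opening: 1.0
finger_force: 0.0
```

```bash
python3 -c "
from h import *
plan([.460,-.0105,.14],down(65))"
```

```text
pos [ 0.3492 -0.3041  0.2074] t 0.72 open 1.0 grip 0.0
dist mm 321.0 deg 0.0
row [0.078, 1.043, 0.225, 0.0, 0.0, 0.0]
```

Call:
servo_tool(
  steps=[
    [0.078, 0.98, 0.22, 0, 0, 0, 100],
    [0.078, 0.98, 0.22, 0, 0, 0, 100],
    [0.078, 0.98, 0.22, 0, 0, 0, 100],
    [0.078, 0.98, 0.22, 0, 0, 0, 100],
    [0.078, 0.98, 0.22, 0, 0, 0, 100],
  ],
)

```text
t: 1.35
ee_pos: [0.4504, -0.0265, 0.1413]
tool_rot: [0.213, 0.977, -0.0, -0.0]
ft_force: [0.5, 0.0, -0.4]
opening: 1.005
finger_force: 0.0
```

```bash
python3 -c "
from h import *
plan([.460,-.0105,.08],down(65))
for n in('top','side'): cv2.imwrite(f'pics/{n}1.png',imaging.snapshot(n))
t=cv2.imread('pics/side1.png');cv2.imwrite('pics/c3.png',cv2.resize(t[100:300,270:470],None,fx=3,fy=3,interpolation=2))"
```

```text
pos [ 0.4504 -0.0265  0.1413] t 1.35 open 1.005 grip 0.0
dist mm 64.0 deg 0.4
row [-0.007, 0.062, 0.204, -0.0, -0.0, 0.001]
```

View pics/c3.png

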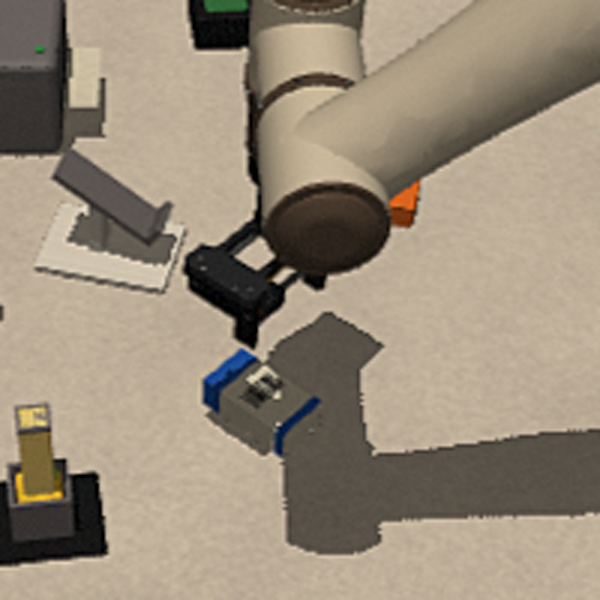

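The side crop shows the gripper above the carton (260,400), with its near finger at (248,335). Nothing is in the way below.

Call:
servo_tool(
  steps=[
    [-0.007, 0.062, 0.12, 0, 0, 0.001, 100],
    [-0.007, 0.062, 0.2, 0, 0, 0.001, 100],
    [-0.007, 0.062, 0.3, 0, 0, 0.001, 100],
    [-0.007, 0.062, 0.395, 0, 0, 0.001, 100],
    [-0.007, 0.062, 0.395, 0, 0, 0.001, 100],
  ],
)

```text
t: 2.08
ee_pos: [0.4581, -0.0136, 0.0217]
tool_rot: [0.217, 0.976, -0.001, -0.002]
ft_force: [0.3, -0.1, 0.4]
opening: 1.001
finger_force: 0.0
```

```bash
python3 -c "
from h import *
plan([.460,-.0105,.021],down(65))"
```

```text
pos [ 0.4581 -0.0136  0.0217] t 2.08 open 1.001 grip 0.0
dist mm 3.7 deg 0.3
row [-0.001, 0.012, 0.002, -0.001, -0.001, -0.0]
```

Call:
servo_tool(
  steps=[
    [0, 0.01, 0, 0, 0, 0, 60],
    [0, 0.01, 0, 0, 0, 0, 40],
    [0, 0.01, 0, 0, 0, 0, 40],
    [0, 0.01, 0, 0, 0, 0, 40],
    [0, 0.01, 0, 0, 0, 0, 40],
  ],
)

```text
t: 2.7
ee_pos: [0.4616, -0.0098, 0.0239]
tool_rot: [0.216, 0.976, 0.0, 0.001]
ft_force: [-1.0, 1.5, 4.8]
opening: 0.64
finger_force: 30.0
```

Call:
servo_tool(
  steps=[
    [0, 0, -0.1, 0, 0, 0, 40],
    [0, 0, -0.2, 0, 0, 0, 40],
    [0, 0, -0.3, 0, 0, 0, 40],
    [0, 0, -0.4, 0, 0, 0, 40],
    [0, 0, -0.5, 0, 0, 0, 40],
  ],
)

```text
t: 3.32
ee_pos: [0.4605, -0.0101, 0.1739]
tool_rot: [0.217, 0.976, -0.0, -0.001]
ft_force: [0.7, 0.7, -1.6]
opening: 0.636
finger_force: 30.0
```

```bash
python3 -c "
from h import *
for n in('top','side'): cv2.imwrite(f'pics/{n}2.png',imaging.snapshot(n))
t=cv2.imread('pics/side2.png');cv2.imwrite('pics/c4.png',cv2.resize(t[100:300,270:470],None,fx=3,fy=3,interpolation=2))
plan(onboard(.053,0,.12),RT)"
```

```text
pos [ 0.4629 -0.0096  0.1762] t 3.42 open 0.64 grip 30.0
dist mm 215.8 deg 44.2
row [-0.644, -0.32, -0.006, -0.023, -0.094, -0.075]
```

View pics/c4.png

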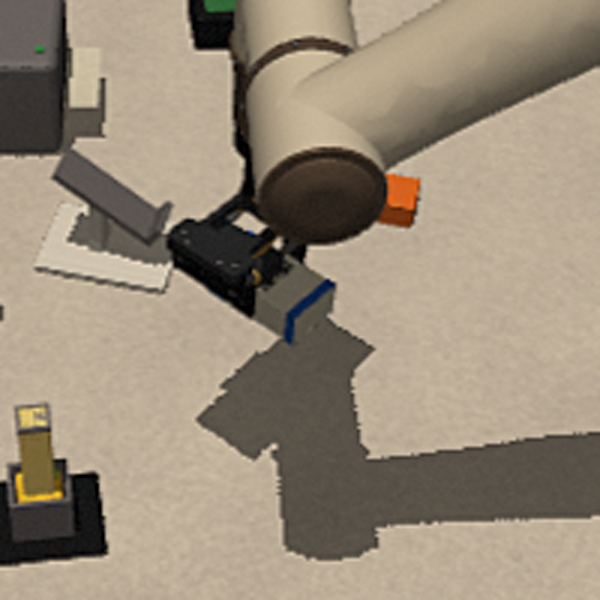

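The carton is held level in the jaws at (290,295). Next I move to a standoff above the board.

Call:
servo_tool(
  steps=[
    [-0.644, -0.32, -0.006, -0.023, -0.094, -0.075, 40],
    [-0.644, -0.32, -0.006, -0.023, -0.094, -0.075, 40],
    [-0.644, -0.32, -0.006, -0.023, -0.094, -0.075, 40],
    [-0.644, -0.32, -0.006, -0.023, -0.094, -0.075, 40],
    [-0.644, -0.32, -0.006, -0.023, -0.094, -0.075, 40],
  ],
)

```text
t: 4.05
ee_pos: [0.5946, -0.18, 0.1725]
tool_rot: [-0.023, 0.955, 0.006, 0.296]
ft_force: [-0.1, 0.1, -1.6]
opening: 0.642
finger_force: 30.0
```

```bash
python3 -c "
from h import *
plan(onboard(.055,0,.06),RT)
for n in('top','side'): cv2.imwrite(f'pics/{n}3.png',imaging.snapshot(n))
t=cv2.imread('pics/side3.png');u=cv2.imread('pics/top3.png');cv2.imwrite('pics/c5.png',np.hstack([cv2.resize(t[80:230,250:350],None,fx=4,fy=4,interpolation=2),cv2.resize(u[110:260,330:430],None,fx=4,fy=4,interpolation=2)]))"
```

```text
pos [ 0.5946 -0.18    0.1725] t 4.05 open 0.642 grip 30.0
dist mm 57.4 deg 0.7
row [-0.029, 0.006, 0.189, -0.001, -0.002, -0.0]
```

View pics/c5.png

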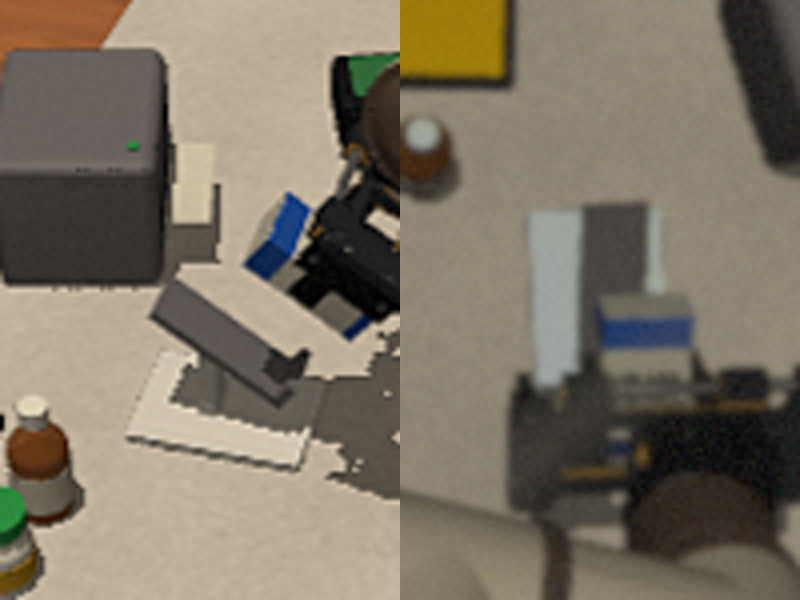

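The side crop shows the carton parallel to the board and above it. In the top crop its upper end spans cols 600–692 against the board's 583–648, so I'll compare that with the predicted projection.

```bash
python3 -c "
from h import *
s=arm.read_state();Rr=R.from_quat(s['tool_rot'])
X=[s['ee_pos']+Rr.apply(v) for v in ([-.05,.028,.023],[-.05,-.028,.023],[-.05,.028,-.011],[-.05,-.028,-.011])]
print(np.round(X,4));print(((proj('top',X)-[330,110]+.5)*4-.5+[400,0]).round(0));print(((proj('side',X)-[250,80]+.5)*4-.5).round(0))
print('board',((proj('top',[onboard(.115,.023,0),onboard(.115,-.023,0)])-[330,110]+.5)*4-.5+[400,0]).round(0))
"
```

```text
[[ 0.6471 -0.1493  0.1819]
 [ 0.6497 -0.2053  0.1819]
 [ 0.628  -0.1502  0.21  ]
 [ 0.6306 -0.2061  0.21  ]]
[[595. 293.]
 [683. 291.]
 [602. 317.]
 [693. 314.]]
[[236. 264.]
 [257. 217.]
 [261. 238.]
 [282. 190.]]
board [[582. 209.]
 [649. 206.]]
```

Call:
servo_tool(
  steps=[
    [-0.029, 0.006, 0.05, -0.001, -0.002, 0, 40],
    [-0.029, 0.006, 0.1, -0.001, -0.002, 0, 40],
    [-0.029, 0.006, 0.15, -0.001, -0.002, 0, 40],
    [-0.029, 0.006, 0.19, -0.001, -0.002, 0, 40],
    [-0.029, 0.006, 0.19, -0.001, -0.002, 0, 40],
  ],
)

```text
t: 4.78
ee_pos: [0.6351, -0.1746, 0.1313]
tool_rot: [-0.025, 0.953, 0.01, 0.301]
ft_force: [-0.3, -0.8, -0.9]
opening: 0.643
finger_force: 30.0
```

```bash
python3 -c "
from h import *
plan(onboard(.055,0,.026),RT)"
```

```text
pos [ 0.6351 -0.1746  0.1313] t 4.78 open 0.643 grip 30.0
dist mm 33.7 deg 0.2
row [0.005, -0.006, 0.112, 0.001, 0.0, -0.0]
```

Call:
servo_tool(
  steps=[
    [0.003, -0.003, 0.03, 0, 0, 0, 40],
    [0.005, -0.006, 0.06, 0, 0, 0, 40],
    [0.005, -0.006, 0.085, 0, 0, 0, 40],
    [0.005, -0.006, 0.105, 0, 0, 0, 40],
    [0.005, -0.006, 0.105, 0, 0, 0, 40],
  ],
)

```text
t: 5.4
ee_pos: [0.6521, -0.1757, 0.1058]
tool_rot: [-0.025, 0.953, 0.01, 0.302]
ft_force: [-0.2, 0.6, -0.6]
opening: 0.64
finger_force: 30.0
```

```bash
python3 -c "
from h import *
plan(onboard(.055,0,.023),RT)
for n in('top','side'): cv2.imwrite(f'pics/{n}4.png',imaging.snapshot(n))
t=cv2.imread('pics/side4.png');u=cv2.imread('pics/top4.png');cv2.imwrite('pics/c6.png',np.hstack([cv2.resize(t[120:220,270:350],None,fx=5,fy=5,interpolation=2),cv2.resize(u[140:240,340:420],None,fx=5,fy=5,interpolation=2)]))"
```

```text
pos [ 0.6521 -0.1757  0.1058] t 5.4 open 0.64 grip 30.0
dist mm 6.1 deg 0.3
row [0.003, 0.001, 0.02, 0.001, 0.001, -0.0]
```

View pics/c6.png

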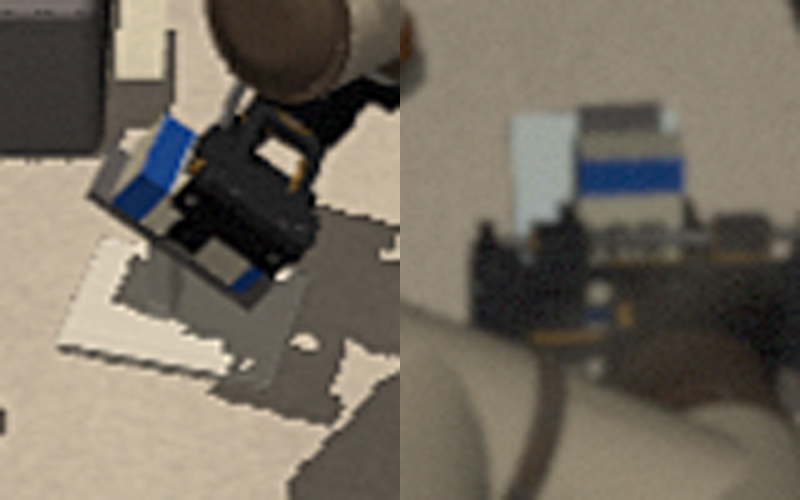

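The carton is just above the board, aligned and centred within parallax, with its lower end close to the ledge. I'll lower it until it touches.

Call:
servo_tool(
  steps=[
    [0.003, 0.001, 0.005, 0, 0, 0, 40],
    [0.003, 0.001, 0.01, 0, 0, 0, 40],
    [0.003, 0.001, 0.015, 0, 0, 0, 40],
    [0.003, 0.001, 0.018, 0, 0, 0, 40],
    [0.003, 0.001, 0.018, 0, 0, 0, 40],
  ],
)

```text
t: 6.12
ee_pos: [0.6544, -0.1753, 0.1017]
tool_rot: [-0.025, 0.953, 0.01, 0.302]
ft_force: [-1.8, 0.1, 1.8]
opening: 0.645
finger_force: 30.0
```

Call:
servo_tool(
  steps=[
    [0, 0, 0.002, 0, 0, 0, 66],
    [0, 0, 0.002, 0, 0, 0, 70],
    [0, 0, 0.002, 0, 0, 0, 80],
    [0, 0, 0.002, 0, 0, 0, 95],
    [0, 0, 0.002, 0, 0, 0, 100],
  ],
)

```text
t: 6.75
ee_pos: [0.6548, -0.1753, 0.101]
tool_rot: [-0.025, 0.953, 0.01, 0.302]
ft_force: [0.1, -0.3, -0.3]
opening: 0.938
finger_force: 0.0
```

Call:
servo_tool(
  steps=[
    [0, 0, -0.05, 0, 0, 0, 100],
    [0, 0, -0.15, 0, 0, 0, 100],
    [0, 0, -0.3, 0, 0, 0, 100],
    [0, 0, -0.45, 0, 0, 0, 100],
    [0, 0, -0.6, 0, 0, 0, 100],
  ],
)

```text
t: 7.38
ee_pos: [0.5495, -0.1814, 0.2499]
tool_rot: [-0.025, 0.953, 0.009, 0.303]
ft_force: [0.4, -0.2, -1.1]
opening: 1.0
finger_force: 0.0
```

```bash
python3 -c "
from h import *
for n in('top','side'): cv2.imwrite(f'pics/{n}5.png',imaging.snapshot(n))
t=cv2.imread('pics/side5.png');u=cv2.imread('pics/top5.png');cv2.imwrite('pics/c7.png',np.hstack([cv2.resize(t[120:220,270:350],None,fx=5,fy=5,interpolation=2),cv2.resize(u[140:240,340:420],None,fx=5,fy=5,interpolation=2)]))
Y=[onboard(x,y,.034) for x in(0,.1) for y in(.028,-.028)]
print(((proj('side',Y)-[270,120]+.5)*5-.5).round(0).tolist(),((proj('top',Y)-[340,140]+.5)*5-.5+[400,0]).round(0).tolist())
plan([.614,.1715,.28],down(115))"
```

```text
[[269.0, 278.0], [292.0, 218.0], [135.0, 183.0], [161.0, 124.0]] [[570.0, 326.0], [670.0, 322.0], [575.0, 162.0], [680.0, 159.0]]
pos [ 0.5505 -0.1819  0.2545] t 7.47 open 0.998 grip 0.0
dist mm 359.9 deg 41.8
row [-0.271, 1.165, 0.092, -0.019, 0.098, -0.059]
```

View pics/c7.png

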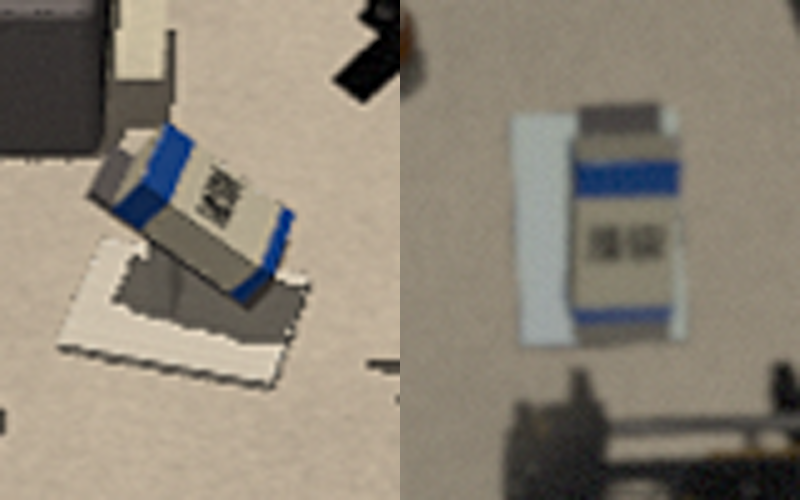

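The carton lies flat on the board at the ledge: the top crop shows edges at cols 575–680 and the low end near row 322, matching the prediction. Next is the scanner.

Call:
servo_tool(
  steps=[
    [-0.271, 0.95, 0.05, -0.019, 0.098, -0.059, 100],
    [-0.271, 0.95, 0.05, -0.019, 0.098, -0.059, 100],
    [-0.271, 0.95, 0.05, -0.019, 0.098, -0.059, 100],
    [-0.271, 0.95, 0.05, -0.019, 0.098, -0.059, 100],
    [-0.271, 0.95, 0.05, -0.019, 0.098, -0.059, 100],
  ],
)

```text
t: 8.1
ee_pos: [0.6126, 0.1103, 0.2822]
tool_rot: [-0.217, 0.976, 0.002, -0.005]
ft_force: [0.7, 0.3, -0.3]
opening: 0.996
finger_force: 0.0
```

```bash
python3 -c "
from h import *
plan([.614,.1715,.22],down(115))"
```

```text
pos [0.6126 0.1103 0.2822] t 8.1 open 0.996 grip 0.0
dist mm 87.2 deg 0.6
row [-0.093, 0.181, 0.208, 0.001, -0.001, 0.0]
```

Call:
servo_tool(
  steps=[
    [-0.093, 0.181, 0.208, 0.001, -0.001, 0, 100],
    [-0.093, 0.181, 0.208, 0.001, -0.001, 0, 100],
    [-0.093, 0.181, 0.208, 0.001, -0.001, 0, 100],
    [-0.093, 0.181, 0.208, 0.001, -0.001, 0, 100],
  ],
)

```text
t: 8.6
ee_pos: [0.6135, 0.1674, 0.223]
tool_rot: [-0.216, 0.976, -0.0, 0.001]
ft_force: [0.1, -0.5, 0.7]
opening: 1.0
finger_force: 0.0
```

```bash
python3 -c "
from h import *
plan([.614,.1715,.107],down(115))"
```

```text
pos [0.6135 0.1674 0.223 ] t 8.6 open 1.0 grip 0.0
dist mm 116.0 deg 0.1
row [-0.007, 0.012, 0.387, -0.0, 0.0, -0.0]
```

Call:
servo_tool(
  steps=[
    [0, 0.004, 0.1, 0, 0, 0, 100],
    [0, 0.004, 0.2, 0, 0, 0, 100],
    [0, 0.004, 0.29, 0, 0, 0, 100],
    [0, 0.004, 0.36, 0, 0, 0, 100],
    [0, 0.004, 0.38, 0, 0, 0, 100],
  ],
)

```text
t: 9.22
ee_pos: [0.6126, 0.168, 0.1078]
tool_rot: [-0.215, 0.977, -0.0, -0.0]
ft_force: [0.0, 0.0, -0.4]
opening: 1.0
finger_force: 0.0
```

```bash
python3 -c "
from h import *
plan([.614,.1715,.107],down(115))
for n in('top','side'): cv2.imwrite(f'pics/{n}6.png',imaging.snapshot(n))
t=cv2.imread('pics/side6.png');u=cv2.imread('pics/top6.png');cv2.imwrite('pics/c8.png',np.hstack([cv2.resize(t[190:290,245:325],None,fx=5,fy=5,interpolation=2),cv2.resize(u[150:250,220:300],None,fx=5,fy=5,interpolation=2)]))"
```

```text
pos [0.6126 0.168  0.1078] t 9.22 open 1.0 grip 0.0
dist mm 3.9 deg 0.1
row [-0.009, 0.009, 0.003, -0.0, -0.0, -0.0]
```

View pics/c8.png

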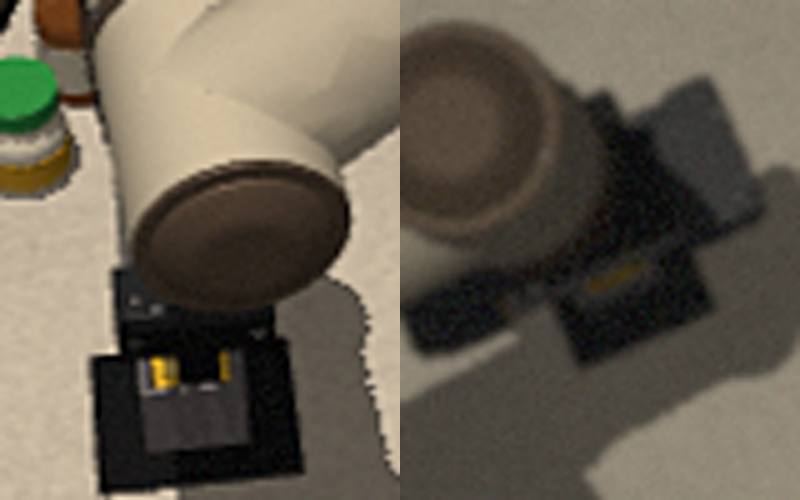

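The open fingers straddle the handle: the near finger is centred at (200,365) over the yellow. I'll make a small correction and close.

Call:
servo_tool(
  steps=[
    [-0.008, 0.008, 0.002, 0, 0, 0, 100],
    [-0.008, 0.008, 0.002, 0, 0, 0, 60],
    [-0.008, 0.008, 0.002, 0, 0, 0, 20],
    [-0.008, 0.008, 0.002, 0, 0, 0, 10],
    [-0.008, 0.008, 0.002, 0, 0, 0, 10],
  ],
)

```text
t: 9.95
ee_pos: [0.6134, 0.1726, 0.1068]
tool_rot: [-0.216, 0.976, -0.0, -0.0]
ft_force: [-0.3, -0.3, 1.0]
opening: 0.63
finger_force: 0.0
```

Call:
servo_tool(
  steps=[
    [0, 0, 0, 0, 0, 0, 10],
    [0, 0, 0, 0, 0, 0, 10],
    [0, 0, 0, 0, 0, 0, 10],
    [0, 0, 0, 0, 0, 0, 10],
  ],
)

```text
t: 10.45
ee_pos: [0.6133, 0.1726, 0.1067]
tool_rot: [-0.216, 0.976, -0.0, -0.0]
ft_force: [-0.1, 0.5, -0.2]
opening: 0.294
finger_force: 30.0
```

Call:
servo_tool(
  steps=[
    [0, 0, -0.05, 0, 0, 0, 10],
    [0, 0, -0.12, 0, 0, 0, 10],
    [0, 0, -0.2, 0, 0, 0, 10],
    [0, 0, -0.28, 0, 0, 0, 10],
    [0, 0, -0.36, 0, 0, 0, 10],
  ],
)

```text
t: 11.08
ee_pos: [0.6134, 0.1726, 0.2166]
tool_rot: [-0.216, 0.976, 0.0, 0.0]
ft_force: [1.0, 0.0, -1.6]
opening: 0.299
finger_force: 30.0
```

Call:
servo_tool(
  steps=[
    [0, 0, -0.1, 0, 0, 0, 10],
    [0, 0, -0.25, 0, 0, 0, 10],
    [0, 0, -0.4, 0, 0, 0, 10],
    [0, 0, -0.55, 0, 0, 0, 10],
    [0, 0, -0.6, 0, 0, 0, 10],
  ],
)

```text
t: 11.7
ee_pos: [0.6139, 0.1726, 0.3993]
tool_rot: [-0.216, 0.976, 0.001, 0.003]
ft_force: [0.2, -0.2, -2.1]
opening: 0.296
finger_force: 30.0
```

```bash
python3 -c "
from h import *
Rt=R.from_matrix(RB.as_matrix()@np.diag([-1,1,-1.]))*R.from_euler('z',-22,degrees=True)
print(onboard(.05,0,.214), onboard(.05,0,.28))
plan(onboard(.05,0,.28),Rt)
plan(onboard(.05,0,.28),RT)"
```

```text
[ 0.54132433 -0.18108044  0.25397736] [ 0.50352017 -0.18306167  0.30804139]
pos [0.6139 0.1726 0.3993] t 11.7 open 0.296 grip 30.0
dist mm 383.4 deg 34.7
row [0.836, -0.919, 0.299, 0.036, -0.089, -0.0]
pos [0.6139 0.1726 0.3993] t 11.7 open 0.296 grip 30.0
dist mm 383.4 deg 40.8
row [0.836, -0.919, 0.299, 0.019, -0.095, 0.059]
```

Call:
servo_tool(
  steps=[
    [0.13, -0.14, 0.02, 0.004, -0.02, 0.012, 10],
    [0.26, -0.29, 0.05, 0.008, -0.04, 0.024, 10],
    [0.4, -0.44, 0.1, 0.012, -0.06, 0.036, 10],
    [0.54, -0.6, 0.15, 0.016, -0.08, 0.048, 10],
    [0.65, -0.72, 0.2, 0.019, -0.095, 0.059, 10],
  ],
)

```text
t: 12.32
ee_pos: [0.5251, -0.1073, 0.3334]
tool_rot: [-0.024, 0.954, 0.006, 0.298]
ft_force: [1.5, -0.6, -1.1]
opening: 0.297
finger_force: 30.0
```

```bash
python3 -c "
from h import *
plan(onboard(.05,0,.27),RT)"
```

```text
pos [ 0.5251 -0.1073  0.3334] t 12.32 open 0.297 grip 30.0
dist mm 84.1 deg 0.4
row [0.118, -0.248, 0.055, -0.001, -0.001, -0.0]
```

Call:
servo_tool(
  steps=[
    [0.04, -0.08, 0.02, 0, 0, 0, 10],
    [0.08, -0.16, 0.04, 0, 0, 0, 10],
    [0.118, -0.24, 0.05, 0, 0, 0, 10],
    [0.118, -0.24, 0.05, 0, 0, 0, 10],
    [0.118, -0.24, 0.05, 0, 0, 0, 10],
  ],
)

```text
t: 12.95
ee_pos: [0.5109, -0.1784, 0.3023]
tool_rot: [-0.026, 0.954, 0.006, 0.297]
ft_force: [0.1, 0.9, -1.3]
opening: 0.296
finger_force: 30.0
```

```bash
python3 -c "
from h import *
plan(onboard(.05,0,.214),RT)"
```

```text
pos [ 0.5109 -0.1784  0.3023] t 12.95 open 0.296 grip 30.0
dist mm 57.2 deg 0.5
row [0.008, -0.014, 0.19, -0.0, -0.001, 0.0]
```

Call:
servo_tool(
  steps=[
    [0.002, -0.003, 0.05, 0, 0, 0, 10],
    [0.005, -0.006, 0.1, 0, 0, 0, 10],
    [0.008, -0.01, 0.15, 0, -0.001, 0, 10],
    [0.008, -0.012, 0.185, 0, -0.001, 0, 10],
    [0.008, -0.012, 0.185, 0, -0.001, 0, 10],
  ],
)

```text
t: 13.58
ee_pos: [0.5411, -0.1807, 0.2542]
tool_rot: [-0.026, 0.954, 0.006, 0.3]
ft_force: [-0.1, 0.0, -0.3]
opening: 0.294
finger_force: 30.0
```

Call:
servo_tool(
  steps=[
    [0, 0, 0, 0, 0, 0, 10],
    [0, 0, 0, 0, 0, 0, 10],
    [0, 0, 0, 0, 0, 0, 10],
    [0, 0, 0, 0, 0, 0, 10],
    [0, 0, 0, 0, 0, 0, 10],
  ],
)

```text
t: 14.2
ee_pos: [0.5409, -0.1808, 0.2558]
tool_rot: [-0.026, 0.953, 0.006, 0.301]
ft_force: [1.0, 0.1, -0.6]
opening: 0.298
finger_force: 30.0
```

```bash
python3 -c "
from h import *
plan(onboard(.05,0,.214),RT)
for n in('top','side'): cv2.imwrite(f'pics/{n}7.png',imaging.snapshot(n))
t=cv2.imread('pics/side7.png');u=cv2.imread('pics/top7.png');cv2.imwrite('pics/c9.png',np.hstack([cv2.resize(t[80:220,260:360],None,fx=4,fy=4,interpolation=2),cv2.resize(u[130:270,330:430],None,fx=4,fy=4,interpolation=2)]))
W=[onboard(.05,0,z) for z in(.034,.114)]
print(((proj('side',W)-[260,80]+.5)*4-.5).round(0).tolist(),((proj('top',W)-[330,130]+.5)*4-.5+[400,0]).round(0).tolist())"
```

```text
pos [ 0.5409 -0.1808  0.2558] t 14.2 open 0.298 grip 30.0
dist mm 1.9 deg 0.2
row [0.003, -0.001, 0.006, -0.0, 0.0, 0.0]
[[212.0, 321.0], [272.0, 263.0]] [[619.0, 235.0], [638.0, 291.0]]
```

View pics/c9.png

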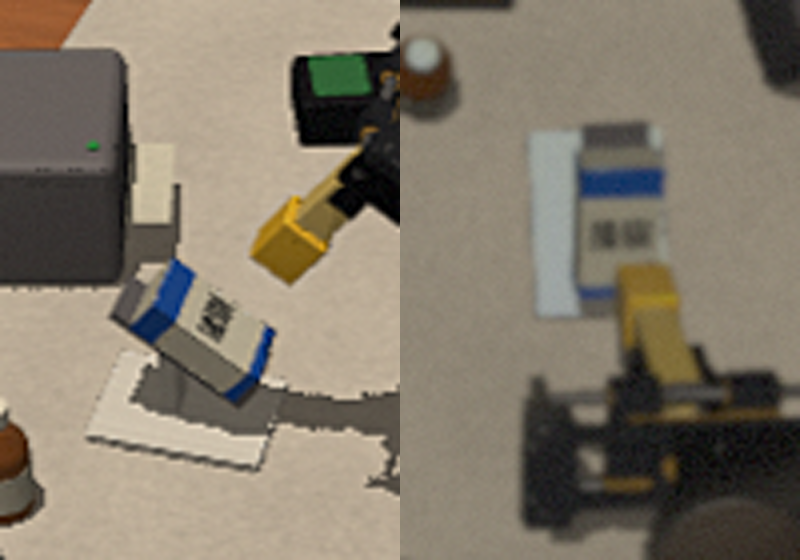

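The scanner's window centre is at about (272,265) in the side crop against (272,263) predicted. In the top crop the head sits at (648,290) with its axis along the predicted line to the code at (622,235), and nothing is touching. Handing in.

```bash
python3 -c "
from cell import order
print(order.hand_in())"
```

```text
the job is handed in; nothing more can be done
None
```

The job is handed in at about 14 s: the carton lies on the sloped rest at the ledge, code outward, and the arm holds the scanner square to the code about 8 cm away; hand-in gave no verdict.

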